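# Tare the kitchen scale with its tin

### The arm

A 7-joint arm with a two-finger parallel gripper is mounted at the origin on a cart in front of the work surface, level with it; the furniture and walls round the work are solid. World frame = base frame: x ahead of the robot, y to its left, z up, the work surface at z = 0. Lengths are in m, angles in degrees, forces in N, time in s.
With the tool pointing down it reaches from about 0.425 to 0.875 m from the base axis. Payload 4.7 kg.
Tool frame: the origin (TCP) lies between the finger pads; the fingertips stand env.finger_overhang ahead of it and the grasp point (between the pads) lies 5 mm behind it (env.finger_overhang is the distance from the TCP to the fingertips, in m); z points along the fingers, y is the line along which they close (so a half turn about z gives the same grasp; the last joint's range is limited). The gripper opens to 87 mm and grips with 3 to 60 N. Pads are 19 mm wide; open, the fingers measure 117 mm over their backs; the gripper's body (75 mm by 190 mm) begins 51 mm behind the grasp point.
Start: joints at [-73.677, 18.392, -4.016, 83.108, 1.295, 78.541, -3.26], TCP at [0.174, 0.626, 0.237] pointing down, gripper open.
Joint ranges: [-163.93, 163.93], [-17.29, 119.83], [-79.2, 71.16], [3.27, 140.29], [-89.18, 269.18], [5.43, 117.66], [-154.24, 154.24]. Speed limits (degrees/s): [147.25, 147.25, 180, 180, 180, 180, 180].

### API

Orientations are given as [roll, pitch, yaw] about the fixed x, y, z axes, in that order (R = Rz(yaw) Ry(pitch) Rx(roll)).
In Python, from cell import telemetry, eyes, env, models gives the robot as it stands. The module is installed in compiled form; this text tells all that it offers.
- The arm moves only by the tool drive_tool, never from a script. Its arguments are lists of equal length, an entry for each row: "angular": the turn, a rotation vector about the tool's x, y, z in rad, a list of three; "delta_pos": the shift along the tool's x, y, z in cm, a list of three; "gripper": the finger opening in cm, from 0 to 8.7. A call has 1 to 20 rows; each row shifts and turns the commanded pose from where the row before left it, along the tool's axes as they then stand; what a row does not reach is not made up. A row lasts 1/10 s, in which the tool goes at most 50 mm and 8.59 degrees, less where a joint would pass 70% of its speed; a pose out of reach is approached as far as the arm can. A call with a gripper value outside its range is refused whole. The fingers move at their own pace and stop on an object; "squeeze" is the grip in N (left out, the last holds). Time passes only in rows, so rows that do not move let the fingers close. It gives the time, the measured TCP pose, the force, the opening and the grip force at its end, in the units of the state.
- telemetry.get_obs(): the state, without advancing time (a new reading comes with each control period).
- eyes.read_camera(name): name is "side" or "top"; returns a dict with "pixels" (420x560x3 uint8, red, green, blue), "mtx" (3x3 intrinsics, pixels), "D" ([k1, k2, p1, p2, k3] as OpenCV has them; the pictures are not rectified), "origin" and "orientation" of the camera in the world. Camera axes: x right, y down, z forward; pixel columns grow to the right and rows downward; lengths in m; the calibration is good to about 2 mm. A picture is of the moment at which its call begins. There is no depth.
- env.sign_off(): hands the job in; it is judged then, once.
Trained networks look in a picture, given as the dict that the camera call returned (one of the last four; its "shot" number tells which), for a name from the list of things; names that differ only in an ending like _2 or _b are one class to them, and where a whole thing is asked for, a point or a joint stands for the part that bears it (a point fixed in the world has none). Each returns a list of dicts, best first, with "p" (0 to 1); they miss things now and then, are a little off and sometimes report something else, mostly with a low value. They report only what shows in the picture. A call takes as long as a camera call. They do not tell look-alikes from the thing itself.
- models.search_frame(picture, target): "centre" ([column, row] in pixels, amid what is visible of it).
- models.cut_out(picture, target): "pixels" (420x560 bool, what is visible of it) and "centre" ([column, row] in pixels, amid what is visible of it).
The state is a dict: "time_s": time; "qpos": joint angles; "joint_velocities": joint speeds; "effort": joint torques, N m; "tool_pos": TCP position; "tool_rot": TCP orientation; "force": force on the tool from outside, world axes, zero at the start; "wrist_torque": the same for the moment, N m; "grip_width": finger opening in m; "grasp_force": force on a finger pad.
Only numpy, scipy, OpenCV 4.12 (cv2) and the standard library are available. Lean on these libraries where they do the work, as an engineer would, in place of code of your own. Each camera call takes 0.05 s, during which the arm holds its last target. There are 200 camera calls.

### The job

The open steel tin is lying on its side: stand it upright, mouth up, on the worktop and let go of it, then take it afresh and set it upright in the middle of the scale's pan. With the tin standing there on its own, turn the knurled tare ring of the dial clockwise until its zero mark lies under the pointer, so that the scale reads zero (to within half a division). Leave the other things where they stand.

Things in the scene. Friction and masses are not known exactly. Their poses are not given: they have to be found in the camera images.
- tin_centre (a point): centre of the loose tin: a plain steel box of square section 50 x 50 mm, 70 mm long, open at one end (the mouth, with a thin rolled rim), walls 3 mm, 0.17 to 0.35 kg. At the start it lies on one of its long sides. The point's z axis points from the closed bottom to the mouth (level at the start, must end pointing up); x and y axes are square to the side faces. The centre is 35 mm from the bottom and 25 mm from each side face
- pan_top (a point): centre of the upper face of the scale's pan, a flat round steel plate, 112 mm across, 46 mm above the worktop when empty. It sinks on a spring by 3 to 7 mm under the tin; z up. The scale is a white low body, 125 x 262 mm, standing fixed on the worktop; pan and dial axes are 144 mm apart along its y axis (pan at +y, dial at -y). Site axes are those of the scale
- bezel_grip (a point): on the axis of the tare ring, at the height to grip it: a round knurled aluminium ring, 64 mm in diameter and 30 mm high, on the upward-facing dial; it turns about the vertical. Its lower edge is 51 mm and its upper edge 81 mm above the worktop; this point is 70.5 mm above the worktop. The 112 x 112 mm housing top below it is 50 mm above the worktop
- zero_mark (a point): the zero mark on the dial face that turns with the ring: a dark arrowhead pointing at the dial's centre, in line with a small dark rib on the ring's rim; this point is 24 mm from the dial's axis. The other 29 marks are thin strokes, 12 degrees apart
- pointer_tip (a point): a point on the dial's needle near its slim tip, 24 mm from the dial's axis (the short thick end of the needle is its tail). The needle turns clockwise, seen from above, as the pan is loaded; it points at the scale's +x when the pan is empty
- tare_bezel (a joint): angle of the tare ring (rad), growing clockwise seen from above, range -2.2 to 3.4 between stops; 0 when the zero mark is at the scale's +x. Stays where it is left (friction 0.06 N m). It starts between -1.6 and -1.0 and must be turned clockwise by some 2.0 to 3.7 rad, more than one grasp gives
- pointer (a joint): angle of the needle (rad), measured like that of the ring: 0 with an empty pan, 0.6 rad more per newton on the pan, so it tells the tin's unknown weight (about 1.0 to 2.1 rad with the tin). The scale reads zero when both angles are the same
- fork_a: bystander: steel fork lying flat, 196 x 27 x 13 mm
- tea_light: bystander: tea light candle, 38 mm across, 15 mm high
- cream_pot: bystander: round pot of hand cream, 58 mm across, 50 mm high
- white_bowl: bystander: white bowl, 114 mm across, 56 mm high
- salt_shaker: bystander: salt shaker, 44 mm across, 90 mm high
- pepper_mill: bystander: dark wooden pepper mill, 58 mm across, 170 mm high
- spice_a: bystander: spice jar with dark lid, 41 mm across, 105 mm high
Things that resemble listed ones, but are neither listed nor needed, are in the scene too. Leave any green look-alike of the part that bears tin_centre alone.

How it is judged:
By the outcome, as a careful person would: the job done as asked, in the order asked, and still so for the second after the job is handed in, with the robot touching nothing.
It also fails if it takes over 72 s, if anything falls off the work surface, if the arm or the gripper's body presses on something with over 40 N, if the wrist force passes 120 N, or if a joint passes its speed limit or range.

## Working session

There is one attempt and no reset: what is moved stays moved. The work goes in short steps, Python scripts to look and compute and a tool call to move; the robot and the scene stay as the last step left them, time stands still between calls to the robot, and variables do not carry over. Pictures are saved under pics/ and viewed, at most 10 in all, crops included, and the job is handed in when it is done.

Besides the shell and the picture viewer there is one more tool, called after "Emit:" by a JSON object that holds its "api" and its "payload". drive_tool: Moves the arm, as the interface text tells. Its arguments: {"type":"object","properties":{"angular":{"type":"array","items":{"type":"array","items":{"type":"number"}}},"delta_pos":{"type":"array","items":{"type":"array","items":{"type":"number"}}},"gripper":{"type":"array","items":{"type":"number"}},"squeeze":{"type":"number"}},"required":["angular","delta_pos","gripper"]}

```bash
mkdir -p pics
cat > h.py <<'E'
import numpy as np, cv2
from cell import telemetry, eyes, env, models
from scipy.spatial.transform import Rotation as R
def ray(p,uv):
    n=cv2.undistortPoints(np.array([[uv]],float),np.array(p["mtx"]),np.array(p["D"]))[0,0]
    o=np.array(p["orientation"])
    M=o if o.shape==(3,3) else (R.from_euler('xyz',o,degrees=True).as_matrix() if o.size==3 else None)
    return np.array(p["origin"]),M@np.array([n[0],n[1],1.])
def at(p,uv,z):
    o,d=ray(p,uv); return o+d*(z-o[2])/d[2]
def tri(p,a,q,b):
    o1,d1=ray(p,a);o2,d2=ray(q,b)
    s=np.linalg.lstsq(np.c_[d1,-d2],o2-o1,rcond=None)[0]
    x=o1+s[0]*d1;y=o2+s[1]*d2
    return (x+y)/2,np.linalg.norm(x-y)
def proj(p,X):
    o=np.array(p["orientation"]); M=o if o.shape==(3,3) else R.from_euler('xyz',o,degrees=True).as_matrix()
    Rc=M.T
    return cv2.projectPoints(np.array(X,float).reshape(-1,1,3),cv2.Rodrigues(Rc)[0],-Rc@np.array(p["origin"]),np.array(p["mtx"]),np.array(p["D"]))[0][:,0]
def save(p,n,crop=None,s=1):
    im=p["pixels"][...,::-1]
    if crop: im=im[crop[1]:crop[3],crop[0]:crop[2]]
    cv2.imwrite("pics/"+n,cv2.resize(im,None,fx=s,fy=s,interpolation=cv2.INTER_CUBIC))
E
python3 - <<'E'
from h import *
np.set_printoptions(precision=4,suppress=True)
print(telemetry.get_obs(),env.finger_overhang)
P={n:eyes.read_camera(n) for n in("side","top")}
for n,p in P.items():
    save(p,n+"0.png")
    print(n,p["origin"],p["orientation"],p["mtx"])
    for t in["tin_centre","pan_top","bezel_grip","zero_mark","pointer_tip","fork_a","tea_light","cream_pot","white_bowl","salt_shaker","pepper_mill","spice_a"]:
        print(t,[(np.round(d["centre"],1),round(d["p"],2),at(p,d["centre"],dict(tin_centre=.035,pan_top=.046,bezel_grip=.08,zero_mark=.06,pointer_tip=.06).get(t,.02))[:2]) for d in models.search_frame(p,t)[:3]])
E
```

```text
{'time_s': 0.0, 'qpos': array([-73.6768,  18.4397,  -4.0157,  83.1755,   1.2958,  78.5435,
        -3.2612]), 'joint_velocities': array([ 0.0358,  0.0384, -0.0273, -0.0022, -0.0921,  0.1007,  0.0157]), 'effort': array([ -0.0003, -49.1279,  -0.404 , -31.2532,  -0.0638,   0.0439,
         0.0002]), 'tool_pos': array([0.1738, 0.6258, 0.2354]), 'tool_rot': array([-179.8866,    0.0066,  164.4857]), 'force': array([-0.3333,  0.1219, -0.5299]), 'wrist_torque': array([-0.012 ,  0.0285,  0.0326]), 'grasp_force': 0.0, 'grip_width': 0.08706099070172171} 0.014
side [0.2622 0.7664 0.7118] [-127.3894   -0.7463 -159.8019] [[437.5019   0.     282.1492]
 [  0.     437.5019 206.292 ]
 [  0.       0.       1.    ]]
tin_centre [(array([274.5, 301.2]), 0.61, array([0.4664, 0.2301])), (array([338.3, 293.9]), 0.59, array([0.3518, 0.1665])), (array([292.8, 148.4]), 0.24, array([ 0.6308, -0.3563]))]
pan_top [(array([296.3, 216.3]), 0.64, array([ 0.5089, -0.029 ])), (array([275.9, 304. ]), 0.24, array([0.458 , 0.2445]))]
bezel_grip [(array([323.7, 183.2]), 0.92, array([ 0.4742, -0.1423]))]
zero_mark [(array([
[... 1041 characters left out ...]
2, -0.0304]))]
bezel_grip [(array([326. , 219.5]), 0.62, array([ 0.4834, -0.1613])), (array([270.1, 206.6]), 0.52, array([ 0.5169, -0.0293]))]
zero_mark [(array([329.3, 222.1]), 0.81, array([ 0.4767, -0.1712]))]
pointer_tip []
fork_a [(array([223.7, 208.8]), 0.56, array([0.5149, 0.0877]))]
tea_light [(array([202.8, 162.2]), 0.64, array([0.6329, 0.1379]))]
cream_pot [(array([240.2, 154.1]), 0.97, array([0.6511, 0.0436]))]
white_bowl [(array([402.6, 154.6]), 0.77, array([ 0.6409, -0.3629]))]
salt_shaker [(array([377., 124.]), 0.75, array([ 0.7191, -0.3009]))]
pepper_mill [(array([288.4, 144.7]), 0.61, array([ 0.672 , -0.0777]))]
spice_a [(array([344. , 130.1]), 0.6, array([ 0.7056, -0.2178]))]
```

View pics/side0.png

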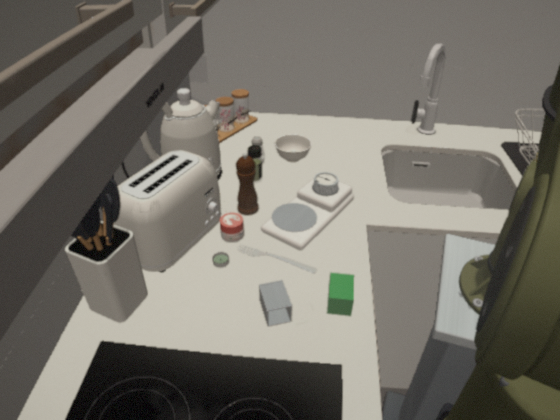

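View pics/top0.png

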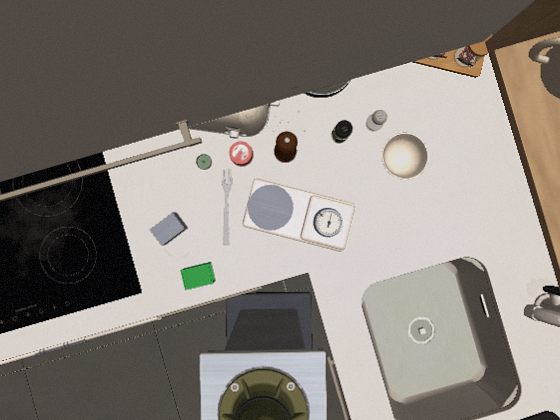

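Run:
```python
from h import *
a=eyes.read_camera("side");b=eyes.read_camera("top")
A=cv2.resize(a["pixels"][255:345,230:380],(800,480),interpolation=cv2.INTER_CUBIC)
B=cv2.resize(b["pixels"][190:310,130:240],(440,480),interpolation=cv2.INTER_CUBIC)[:, :]
cv2.imwrite("pics/tins.png",np.hstack([cv2.resize(A,(400,240)),B[:240]*0])[:,:400,::-1]) if 0 else cv2.imwrite("pics/tins.png",np.hstack([cv2.resize(a["pixels"][255:345,250:380],(400,277),interpolation=cv2.INTER_CUBIC)[:277],cv2.resize(b["pixels"][195:295,145:235],(400,444),interpolation=cv2.INTER_CUBIC)[:277] if 0 else cv2.resize(b["pixels"][205:292,145:270],(398,277),interpolation=cv2.INTER_CUBIC)])[...,::-1])
np.set_printoptions(precision=4,suppress=True)
for n,p in(("side",a),("top",b)):
    for d in models.cut_out(p,"tin_centre")[:2]:
        m=d["pixels"].astype(np.uint8);c=max(cv2.findContours(m,0,2)[0],key=cv2.contourArea)
        print(n,d["p"],d["centre"],p["pixels"][m>0].mean(0),m.sum())
        q=cv2.boxPoints(cv2.minAreaRect(c));print([at(p,k,.05)[:2] for k in q])
```

```text
side 0.96 [273.3, 303.2] [144.0191 145.0599 140.8387] 1203
[array([0.5127, 0.2163]), array([0.4661, 0.1748]), array([0.4079, 0.2698]), array([0.4513, 0.3058])]
side 0.88 [337.9, 294.2] [ 84.4147 128.2349  84.6002] 1073
[array([0.3591, 0.237 ]), array([0.3839, 0.1265]), array([0.331 , 0.1125]), array([0.3113, 0.2241])]
top 0.94 [171.6, 226.9] [133.5433 135.0543 142.9765] 681
[array([0.4683, 0.2675]), array([0.5138, 0.2039]), array([0.4702, 0.1724]), array([0.4247, 0.2359])]
top 0.85 [197.7, 272.8] [ 63.568  151.9585  77.3433] 699
[array([0.3731, 0.1953]), array([0.3865, 0.1158]), array([0.3327, 0.1066]), array([0.3193, 0.186 ])]
```

View pics/tins.png

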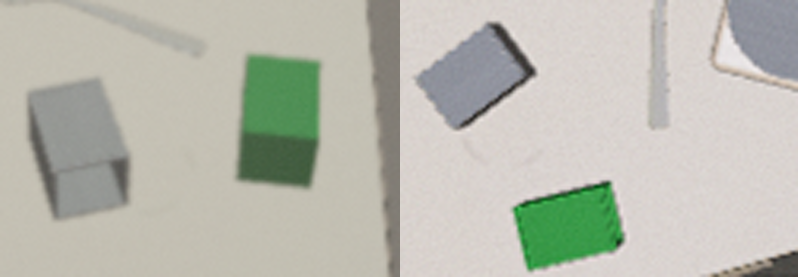

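The candidates for tin_centre are a grey steel box, side (274,302) / top (170,227), and a green box, side (338,294) / top (197,273). The crop shows that the grey one is open at the end facing the side camera, so it's the tin. The green one is the look-alike to leave alone. Fork, pots and the mill are all clear of the tin. The pan is at top (270,206) and the dial at top (328,222).

Run:
```python
from h import *
np.set_printoptions(precision=4,suppress=True)
a=eyes.read_camera("side");b=eyes.read_camera("top")
ct=[(145+x/3.184,205+y/3.184) for x,y in((415,78),(490,22),(525,74),(458,128))]
cs=[(250+x/3.077,255+y/3.077) for x,y in((28,92),(100,78),(128,158),(48,168))]
print("top",np.array([at(b,c,.05)[:2] for c in ct]),np.mean([at(b,c,.05)[:2] for c in ct],0))
print("side",np.array([at(a,c,.05)[:2] for c in cs]),np.mean([at(a,c,.05)[:2] for c in cs],0))
# fit tin box to masks: silhouette IoU over (x,y,yaw)
from scipy.optimize import minimize
M=[(p,models.cut_out(p,"tin_centre")) for p in(a,b)]
tgt=[]
for p,ds in M:
    d=min(ds[:2],key=lambda d:p["pixels"][d["pixels"]].std(1).mean() if 0 else np.ptp(p["pixels"][d["pixels"]].mean(0)));tgt.append((p,d["pixels"]))
def cost(v,full=False):
    x,y,w=v;c,s=np.cos(w),np.sin(w);t=[]
    X=[[x+c*l-s*k,y+s*l+c*k,z] for l in(-.035,.035) for k in(-.025,.025) for z in(0,.05)]
    for p,m in tgt:
        h=cv2.convexHull(proj(p,X).astype(np.float32));im=np.zeros((1680,2240),np.uint8);cv2.fillPoly(im,[((h+.5)*4-.5).round().astype(int)],255)
        im=cv2.resize(im,(560,420),interpolation=cv2.INTER_AREA)/255.
        t.append(1-np.minimum(im,m).sum()/np.maximum(im,m).sum())
    return t if full else sum(t)
r=min((minimize(cost,[.468,.22,np.radians(w)],method="Nelder-Mead",options=dict(initial_simplex=[[.468,.22,np.radians(w)],[.478,.22,np.radians(w)],[.468,.23,np.radians(w)],[.468,.22,np.radians(w+8)]])) for w in(120,128)),key=lambda r:r.fun)
print("fit",r.x[:2],np.degrees(r.x[2]),cost(r.x,True))
for t,z in(("pan_top",.046),("bezel_grip",.081)):
  for n,p in(("side",a),("top",b)):
    for d in models.cut_out(p,t)[:2]:
      c=max(cv2.findContours(d["pixels"].astype(np.uint8),0,2)[0],key=cv2.contourArea)
      e=cv2.minEnclosingCircle(c);f=cv2.fitEllipse(c)
      print(t,n,d["p"],d["centre"],e,f,at(p,f[0],z)[:2])
for c in((256,178),(355,203),(345,250),(243,224)): print(at(b,c,.035)[:2])
save(b,"dial0.png",(240,170,360,260),6.6)
```

```text
top [[ 0.4613 -0.0405]
 [ 0.5029 -0.0988]
 [ 0.4626 -0.1247]
 [ 0.4225 -0.0725]] [ 0.4623 -0.0841]
side [[0.5062 0.2133]
 [0.4663 0.1846]
 [0.4264 0.2423]
 [0.4703 0.2675]] [0.4673 0.2269]
fit [0.4679 0.2252] 125.5405677547725 [np.float64(0.053274810429267516), np.float64(0.0492625680604748)]
pan_top side 0.83 [294.4, 216.3] ((294.9456481933594, 217.0), 23.14103889465332) ((294.5763244628906, 217.1458740234375), (28.017866134643555, 45.977970123291016), 93.248779296875) [ 0.5117 -0.0244]
pan_top top 0.95 [269.8, 205.9] ((270.49700927734375, 207.4752655029297), 23.523035049438477) ((270.4755554199219, 207.30885314941406), (45.512996673583984, 45.70635986328125), 104.01448822021484) [ 0.5157 -0.0297]
bezel_grip side 0.69 [325.7, 186.2] ((326.1369934082031, 182.82876586914062), 12.808218955993652) ((326.05364990234375, 183.06723022460938), (22.557106018066406, 25.062828063964844), 104.1039810180664) [ 0.4684 -0.1437]
bezel_grip top 0.73 [328.7, 219.4] ((328.3382263183594, 222.11029052734375), 13.315074920654297) ((328.315673828125, 222.2462615966797), (25.13898277282715, 25.903972625732422), 145.67910766601562) [ 0.4768 -0.1666]
[0.5891 0.0046]
[ 0.522  -0.2384]
[ 0.4068 -0.2109]
[0.4761 0.0391]
```

View pics/dial0.png

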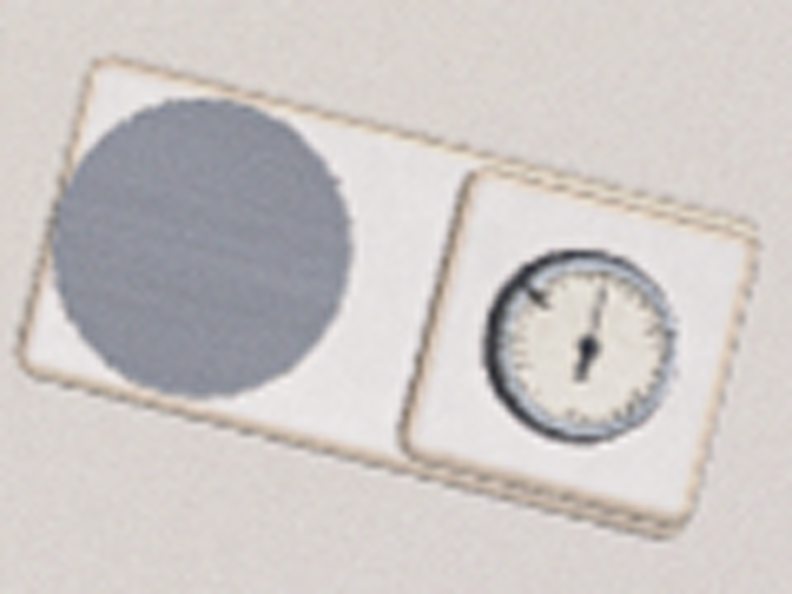

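Emit:
{"api": "drive_tool", "payload": {"angular": [[0,0,0.13],[0,0,0.13],[0,0,0.13],[0,0,0.13],[0,0,0.13],[0,-0.13,0],[0,-0.13,0],[0,-0.13,0],[0,-0.13,0],[0,-0.13,0],[0,-0.13,0]], "delta_pos": [[-3,-3.5,0],[-3,-3.5,0],[-3,-3.5,0],[-3,-3.5,0],[-3,-3.5,0],[0,0,0],[0,0,0],[0,0,0],[0,0,0],[0,0,0],[0,0,0]], "gripper": [8.7,8.7,8.7,8.7,8.7,8.7,8.7,8.7,8.7,8.7,8.7]}}

```text
time_s: 3.0
tool_pos: [0.2137, 0.4042, 0.2373]
tool_rot: [179.8, 44.9, 127.2]
force: [0.5, -0.3, -0.6]
grip_width: 0.0871
grasp_force: 0.0
```

The dial crop shows the needle at scale +x (up-right, (603,290)) and the zero arrow up-left at (538,297). The tin fit gives (0.468, 0.225) with yaw 125.5°, mouth at the +y/-x end.

```bash
cat > g.py <<'E'
import sys; from h import *
np.set_printoptions(precision=3,suppress=True)
# g.py x y z roll pitch yaw -> rotvec in tool, then shift (cm) in target tool frame
v=[float(k) for k in sys.argv[1:7]]
o=telemetry.get_obs();R0=R.from_euler('xyz',o["tool_rot"],degrees=True);R1=R.from_euler('xyz',v[3:],degrees=True)
print("rot",(R0.inv()*R1).as_rotvec(),"shift",R1.inv().apply(np.array(v[:3])-o["tool_pos"])*100,"t",o["time_s"],"q",o["qpos"])
E
python3 g.py .4405 .264 .111 180 30 125.5
```

```text
rot [0.021 0.26  0.024] shift [-14.974  10.325  23.227] t 3.0 q [-80.503  17.247  -7.334  96.744  29.377 102.454 -54.1  ]
```

Emit:
{"api": "drive_tool", "payload": {"angular": [[0.01,0.13,0.012],[0.01,0.13,0.012],[0,0,0],[0,0,0],[0,0,0],[0,0,0],[0,0,0],[0,0,0],[0,0,0],[0,0,0],[0,0,0],[0,0,0]], "delta_pos": [[0,0,0],[0,0,0],[-1.88,1.29,2.9],[-1.88,1.29,2.9],[-1.88,1.29,2.9],[-1.88,1.29,2.9],[-1.88,1.29,2.9],[-1.88,1.29,2.9],[-1.88,1.29,2.9],[-1.88,1.29,2.9],[0,0,0],[0,0,0]], "gripper": [8.7,8.7,8.7,8.7,8.7,8.7,8.7,8.7,8.7,8.7,8.7,8.7]}}

```text
time_s: 4.2
tool_pos: [0.4406, 0.2622, 0.1096]
tool_rot: [-179.9, 29.8, 125.4]
force: [0.3, 0.3, 0.7]
grip_width: 0.0869
grasp_force: 0.0
```

```bash
python3 g.py .4695 .223 .024 180 30 125.5
```

```text
rot [-0.003 -0.004 -0.001] shift [0.061 0.074 9.847] t 4.2 q [-58.393  12.779   5.951 111.536  29.268  68.196 -31.181]
```

Emit:
{"api": "drive_tool", "payload": {"angular": [[0,0,0],[0,0,0],[0,0,0],[0,0,0],[0,0,0],[0,0,0],[0,0,0],[0,0,0],[0,0,0],[0,0,0],[0,0,0],[0,0,0],[0,0,0]], "delta_pos": [[0.03,0.04,2.5],[0.03,0.04,2.5],[0,0,2.4],[0,0,1.4],[0,0,1],[0,0,0],[0,0,0],[0,0,0],[0,0,0],[0,0,0],[0,0,0],[0,0,0],[0,0,0]], "gripper": [8.7,8.7,8.7,8.7,8.7,8.7,0,0,0,0,0,0,0], "squeeze": 20}}

```text
time_s: 5.5
tool_pos: [0.4691, 0.2242, 0.0247]
tool_rot: [-179.9, 29.8, 125.5]
force: [-0.5, 0.8, 0.9]
grip_width: 0.0499
grasp_force: 20.0
```

Emit:
{"api": "drive_tool", "payload": {"angular": [[0,0,0],[0,0,0],[0,0,0],[0,0.131,0],[0,0.131,0],[0,0.131,0],[0,0.131,0],[0,0.131,0],[0,0.131,0],[0,0.131,0],[0,0.131,0],[0,0.131,0],[0,0.131,0],[0,0.131,0],[0,0.131,0],[0,0,0],[0,0,0]], "delta_pos": [[-1,0,-1.7],[-1.5,0,-2.6],[-1.5,0,-2.6],[0,0,0],[0,0,0],[0,0,0],[0,0,0],[0,0,0],[0,0,0],[0,0,0],[0,0,0],[0,0,0],[0,0,0],[0,0,0],[0,0,0],[0,0,0],[0,0,0]], "gripper": [0,0,0,0,0,0,0,0,0,0,0,0,0,0,0,0,0]}}

```text
time_s: 7.2
tool_pos: [0.4691, 0.2232, 0.1028]
tool_rot: [-179.5, -60.2, 125.0]
force: [-0.5, -0.1, -2.0]
grip_width: 0.0497
grasp_force: 20.0
```

```bash
python3 g.py .485 .23 .04 180 -60 125.5
python3 - <<'E'
from h import *
p=eyes.read_camera("side");save(p,"tip.png",(150,150,400,340),3)
E
```

```text
rot [-0.001 -0.003 -0.004] shift [-5.618  1.688  2.82 ] t 7.2 q [ -8.447  36.071  10.857  97.665 -49.126  94.885  56.55 ]
```

View pics/tip.png

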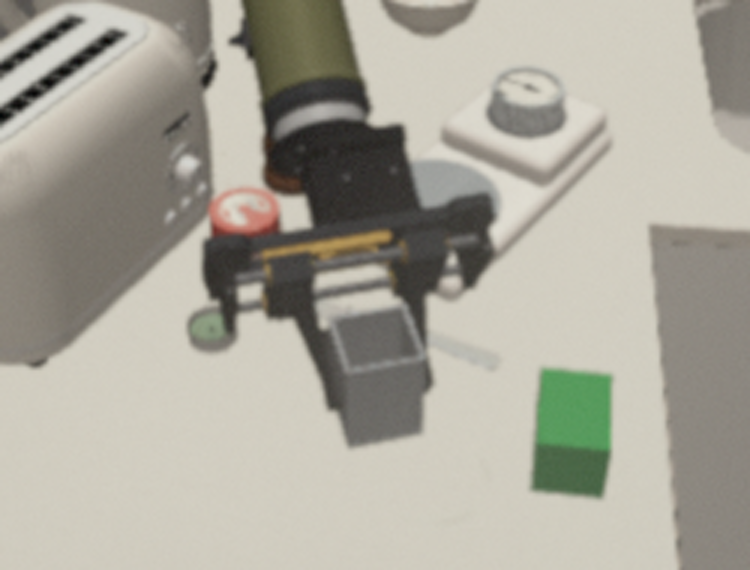

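The tin is upright in the gripper, mouth up at crop (375,340). The forearm points towards the pepper mill, so I'll shift the tin away from the mill before lowering it.

Emit:
{"api": "drive_tool", "payload": {"angular": [[0,0,0],[0,0,0],[0,0,0],[0,0,0],[0,0,0],[0,0,0],[0,0,0],[0,0,0],[0,0,0],[0,0,0],[0,0,0],[0,0,0],[0,0,0]], "delta_pos": [[1,0,1.73],[1,0,1.73],[1,0,1.73],[1,0,1.73],[-1.3,0,0.75],[-1.3,0,0.75],[-1.3,0,0.75],[-0.87,0,0.5],[-0.43,0,0.25],[-0.26,0,0.15],[-0.17,0,0.1],[0,0,0],[0,0,0]], "gripper": [0,0,0,0,0,0,0,0,0,0,0,0,0]}}

```text
time_s: 8.55
tool_pos: [0.423, 0.2891, 0.04]
tool_rot: [-179.9, -60.3, 125.4]
force: [0.8, -0.4, -2.7]
grip_width: 0.0501
grasp_force: 20.0
```

Emit:
{"api": "drive_tool", "payload": {"angular": [[0,0,0],[0,0,0],[0,0,0],[0,0,0],[0,0,0]], "delta_pos": [[-0.09,0,0.05],[-0.09,0,0.05],[-0.09,0,0.05],[-0.09,0,0.05],[0,0,0]], "gripper": [0,0,0,0,0]}}

```text
time_s: 9.05
tool_pos: [0.4227, 0.289, 0.0354]
tool_rot: [-179.8, -60.3, 125.3]
force: [-0.2, -0.8, -3.2]
grip_width: 0.0503
grasp_force: 20.0
```

Emit:
{"api": "drive_tool", "payload": {"angular": [[0,0,0],[0,0,0],[0,0,0],[0,0,0]], "delta_pos": [[-0.09,0,0.05],[-0.09,0,0.05],[0,0,0],[0,0,0]], "gripper": [0,0,0,0]}}

```text
time_s: 9.45
tool_pos: [0.4228, 0.289, 0.0346]
tool_rot: [-179.9, -60.4, 125.4]
force: [-1.3, -2.3, 6.8]
grip_width: 0.05
grasp_force: 20.0
```

Emit:
{"api": "drive_tool", "payload": {"angular": [[0,0,0],[0,0,0],[0,0,0],[0,0,0],[0,0,0],[0,0,0],[0,0,0],[0,0,0],[0,0,0],[0,0,0]], "delta_pos": [[0,0,0],[0,0,0],[0,0,0],[0,0,0],[0,0,-1],[0,0,-2],[0,0,-3],[0,0,-3],[0,0,-3],[0,0,0]], "gripper": [8.7,8.7,8.7,8.7,8.7,8.7,8.7,8.7,8.7,8.7]}}

```text
time_s: 10.45
tool_pos: [0.4872, 0.2, 0.0944]
tool_rot: [179.8, -60.0, 125.3]
force: [1.5, -0.6, -0.1]
grip_width: 0.0869
grasp_force: 0.0
```

```bash
python3 - <<'E'
from h import *
a=eyes.read_camera("side");save(a,"stand.png",(200,220,360,340),4)
b=eyes.read_camera("top")
for n,p in(("side",a),("top",b)):
    for d in models.search_frame(p,"tin_centre")[:2]: print(n,d["centre"],d["p"],at(p,d["centre"],.05))
o=telemetry.get_obs();print(o["tool_pos"],o["force"])
E
python3 g.py .423 .289 .16 180 0 125.5
```

```text
side [336.6, 294.1] 0.68 [0.35284914 0.18146611 0.05      ]
side [285.5, 331.9] 0.66 [0.41705614 0.30283649 0.05      ]
top [143.7, 247.3] 0.92 [0.42472586 0.28176663 0.05      ]
top [197.6, 271.3] 0.83 [0.36361938 0.15106592 0.05      ]
[0.48240719 0.20488877 0.09268575] [-0.2774208  -1.64174545  0.22128527]
rot [-0.002 -1.053 -0.001] shift [10.297  0.048 -6.731] t 10.65 q [ -7.119  38.414  11.428  95.414 -48.564  96.122  57.885]
```

View pics/stand.png

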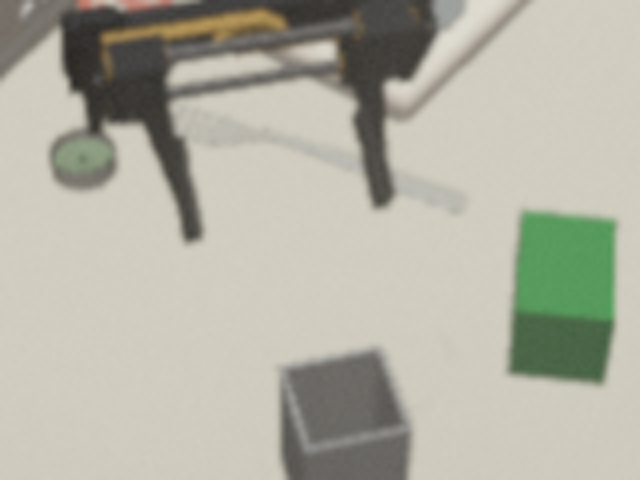

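The tin stands upright and released, mouth up at crop (345,400), with nothing else disturbed. Next I'll regrasp it from above.

Emit:
{"api": "drive_tool", "payload": {"angular": [[0,0,0],[0,0,0],[0,-0.131,0],[0,-0.131,0],[0,-0.131,0],[0,-0.131,0],[0,-0.131,0],[0,-0.131,0],[0,-0.131,0],[0,-0.131,0],[0,0,0],[0,0,0],[0,0,0],[0,0,0],[0,0,0]], "delta_pos": [[3,0,-1.8],[3,0,-1.8],[0,0,0],[0,0,0],[0,0,0],[0,0,0],[0,0,0],[0,0,0],[0,0,0],[0,0,0],[3.5,0,0],[3.5,0,0],[3.4,0,0],[0,0,0],[0,0,0]], "gripper": [8.7,8.7,8.7,8.7,8.7,8.7,8.7,8.7,8.7,8.7,8.7,8.7,8.7,8.7,8.7]}}

```text
time_s: 12.15
tool_pos: [0.4222, 0.2885, 0.1626]
tool_rot: [-179.8, -0.2, 125.7]
force: [0.5, -0.9, -0.9]
grip_width: 0.0868
grasp_force: 0.0
```

```bash
python3 g.py .423 .289 .040 180 0 125.5
```

```text
rot [-0.003 -0.004  0.003] shift [-0.     0.095 12.263] t 12.15 q [-43.436   4.569   6.58  108.233  -0.807  67.399  -0.871]
```

Emit:
{"api": "drive_tool", "payload": {"angular": [[-0.003,-0.004,0.003],[0,0,0],[0,0,0],[0,0,0],[0,0,0],[0,0,0],[0,0,0],[0,0,0],[0,0,0],[0,0,0],[0,0,0],[0,0,0],[0,0,0],[0,0,0],[0,0,0],[0,0,0],[0,0,0],[0,0,0]], "delta_pos": [[0,0.1,0],[0,0,3],[0,0,3.5],[0,0,3],[0,0,2],[0,0,0.7],[0,0,0],[0,0,0],[0,0,0],[0,0,0],[0,0,0],[0,0,0],[0,0,-2],[0,0,-4],[0,0,-4],[0,0,-4],[0,0,0],[0,0,0]], "gripper": [8.7,8.7,8.7,8.7,8.7,8.7,8.7,0,0,0,0,0,0,0,0,0,0,0]}}

```text
time_s: 13.95
tool_pos: [0.4246, 0.2882, 0.1814]
tool_rot: [179.9, -0.0, 125.3]
force: [-1.0, -0.7, -4.6]
grip_width: 0.0498
grasp_force: 19.9
```

```bash
python3 g.py .515 -.0287 .19 180 0 125.5
```

```text
rot [ 0.002 -0.    -0.004] shift [-31.048 -11.043  -0.859] t 13.95 q [-43.568   3.654   6.7   106.947  -0.457  69.294  -1.428]
```

Emit:
{"api": "drive_tool", "payload": {"angular": [[0,0,0],[0,0,0],[0,0,0],[0,0,0],[0,0,0],[0,0,0],[0,0,0],[0,0,0],[0,0,0],[0,0,0],[0,0,0],[0,0,0]], "delta_pos": [[-1.5,-0.5,-0.3],[-3,-1.1,-0.3],[-4,-1.4,-0.3],[-4,-1.4,0],[-4,-1.4,0],[-4,-1.4,0],[-4,-1.4,0],[-3.5,-1.3,0],[-2,-0.7,0],[-1,-0.4,0],[0,0,0],[0,0,0]], "gripper": [0,0,0,0,0,0,0,0,0,0,0,0]}}

```text
time_s: 15.15
tool_pos: [0.5132, -0.0272, 0.1892]
tool_rot: [180.0, -0.1, 125.3]
force: [1.0, 0.5, -3.4]
grip_width: 0.0498
grasp_force: 19.9
```

```bash
python3 g.py .515 -.0287 .09 180 0 125.5
python3 - <<'E'
from h import *
a=eyes.read_camera("side");save(a,"pan.png",(220,120,380,240),4)
E
```

```text
rot [ 0.    -0.002 -0.003] shift [-0.226  0.065  9.923] t 15.15 q [-24.021   3.27   25.158 106.735  -1.572  70.355  36.977]
```

View pics/pan.png

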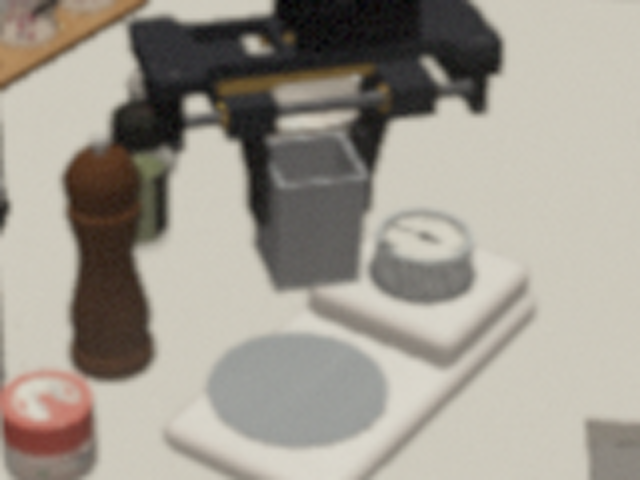

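The tin hangs upright above the pan, clear of the mill (crop (105,260)) and the dial (crop (420,255)).

Emit:
{"api": "drive_tool", "payload": {"angular": [[0,-0.002,-0.003],[0,0,0],[0,0,0],[0,0,0],[0,0,0],[0,0,0],[0,0,0],[0,0,0],[0,0,0],[0,0,0],[0,0,0]], "delta_pos": [[-0.2,0.06,1.5],[0,0,3],[0,0,2.5],[0,0,1.5],[0,0,0.8],[0,0,0.4],[0,0,0.3],[0,0,0.2],[0,0,0.2],[0,0,0],[0,0,0]], "gripper": [0,0,0,0,0,0,0,0,0,0,0]}}

```text
time_s: 16.3
tool_pos: [0.5164, -0.0291, 0.0868]
tool_rot: [179.8, 0.1, 125.5]
force: [-0.3, 3.2, 0.8]
grip_width: 0.0501
grasp_force: 19.8
```

Emit:
{"api": "drive_tool", "payload": {"angular": [[0,0,0],[0,0,0],[0,0,0],[0,0,0],[0,0,0],[0,0,0],[0,0,0],[0,0,0],[0,0,0],[0,0,0],[0,0,0]], "delta_pos": [[0,0,0.05],[0,0,0],[0,0,0],[0,0,0],[0,0,0],[0,0,-1],[0,0,-3],[0,0,-4],[0,0,-4],[0,0,0],[0,0,0]], "gripper": [0,8.7,8.7,8.7,8.7,8.7,8.7,8.7,8.7,8.7,8.7]}}

```text
time_s: 17.4
tool_pos: [0.5163, -0.0297, 0.2072]
tool_rot: [179.7, 0.2, 125.5]
force: [0.1, -0.6, -1.0]
grip_width: 0.0873
grasp_force: 0.0
```

Run:
```python
from h import *
a=eyes.read_camera("side");b=eyes.read_camera("top")
A=cv2.resize(a["pixels"][160:250,250:370],(400,300),interpolation=cv2.INTER_CUBIC)
B=cv2.resize(b["pixels"][170:260,240:360],(400,300),interpolation=cv2.INTER_CUBIC)
cv2.imwrite("pics/on.png",np.vstack([np.hstack([A,B]),np.hstack([cv2.resize(a["pixels"][165:201,302:350],(400,300),interpolation=cv2.INTER_CUBIC),cv2.resize(b["pixels"][204:240,304:352],(400,300),interpolation=cv2.INTER_CUBIC)])])[...,::-1])
for n,p in(("side",a),("top",b)):
  for t in("zero_mark","pointer_tip"):print(n,t,models.search_frame(p,t)[:2])
  for d in models.cut_out(p,"tin_centre")[:2]: print(n,d["p"],d["centre"],at(p,d["centre"],.08))
```

```text
side zero_mark [{'centre': [328.6, 183.8], 'p': 0.97}, {'centre': [296.2, 210.0], 'p': 0.5}]
side pointer_tip [{'centre': [293.5, 225.3], 'p': 0.7}]
side 0.78 [338.6, 295.4] [0.34434017 0.20980825 0.08      ]
side 0.62 [292.3, 208.6] [ 0.51444462 -0.01252716  0.08      ]
top zero_mark [{'centre': [326.4, 222.3], 'p': 0.95}]
top pointer_tip []
top 0.68 [199.2, 272.8] [0.36338149 0.14238702 0.08      ]
```

View pics/on.png

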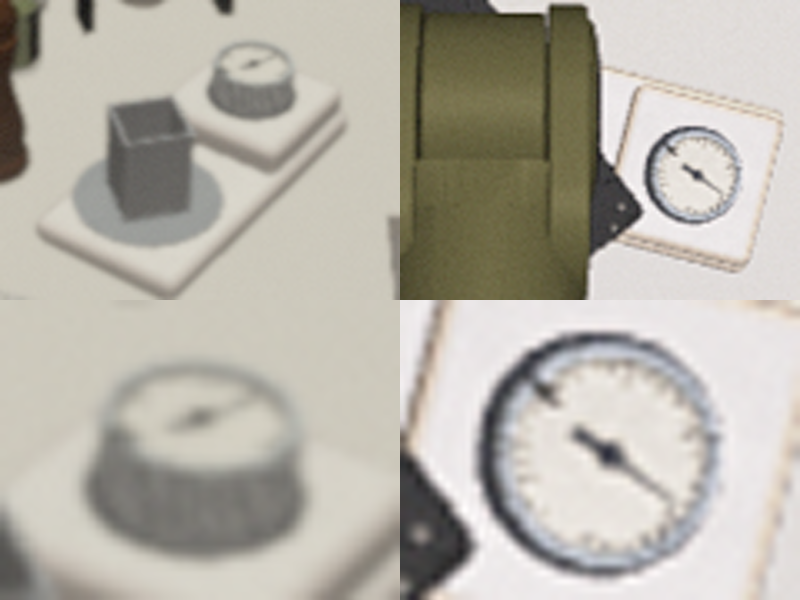

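The tin stands upright, alone, on the pan. In the bottom-right panel the needle tip is at (675,500) and the zero arrow at (540,385) around the pivot (608,453). The ring has to turn about 171° clockwise.

```bash
python3 g.py .4768 -.168 .069 180 0 172
```

```text
rot [-0.     0.001 -0.812] shift [  1.874 -14.235  13.59 ] t 17.8 q [-24.228   2.747  25.437 105.386  -1.183  72.075  37.005]
```

Emit:
{"api": "drive_tool", "payload": {"angular": [[0,0,-0.135],[0,0,-0.135],[0,0,-0.135],[0,0,-0.135],[0,0,-0.135],[0,0,-0.137],[0,0,0],[0,0,0],[0,0,0],[0,0,0],[0,0,0],[0,0,0]], "delta_pos": [[0,0,0],[0,0,0],[0,0,0],[0,0,0],[0,0,0],[0,0,0],[0.6,-4.3,0],[0.6,-4.6,0],[0.6,-4.3,0],[0.1,-1,4],[0,0,4],[0,0,0]], "gripper": [8.7,8.7,8.7,8.7,8.7,8.7,8.7,8.7,8.7,8.7,8.7,8.7]}}

```text
time_s: 19.0
tool_pos: [0.4729, -0.167, 0.1209]
tool_rot: [-180.0, -0.4, 171.9]
force: [-1.2, 0.3, 0.4]
grip_width: 0.087
grasp_force: 0.0
```

```bash
python3 g.py .4768 -.168 .069 180 0 172
```

```text
rot [-0.    -0.008 -0.002] shift [-0.404 -0.04   5.194] t 19.0 q [-13.968   6.115  32.208 112.709  -3.558  62.586 101.656]
```

Emit:
{"api": "drive_tool", "payload": {"angular": [[0,-0.008,0],[0,0,0],[0,0,0],[0,0,0],[0,0,0],[0,0,0],[0,0,0],[0,0,0],[0,0,0]], "delta_pos": [[-0.4,-0.04,1.5],[0,0,2.5],[0,0,1.2],[0,0,0],[0,0,0],[0,0,0],[0,0,0],[0,0,0],[0,0,0]], "gripper": [8.7,8.7,8.7,8.7,0,0,0,0,0], "squeeze": 15}}

```text
time_s: 19.9
tool_pos: [0.4821, -0.1681, 0.0745]
tool_rot: [180.0, 0.7, 172.0]
force: [-0.8, 2.0, 4.1]
grip_width: 0.0636
grasp_force: 15.0
```

Emit:
{"api": "drive_tool", "payload": {"angular": [[0,0,0],[0,0,0],[0,0,0],[0,0,0]], "delta_pos": [[0,0,0],[0,0,0],[0,0,0],[0,0,0]], "gripper": [8,8,8,8]}}

```text
time_s: 20.3
tool_pos: [0.4812, -0.1689, 0.0735]
tool_rot: [-180.0, 0.6, 172.0]
force: [0.3, 0.4, -0.3]
grip_width: 0.0786
grasp_force: 0.0
```

```bash
python3 g.py .4768 -.168 .069 180 0 172
```

```text
rot [-0.001  0.01  -0.001] shift [0.451 0.024 0.447] t 20.3 q [-13.029  10.245  32.002 114.888  -6.621  55.994 104.19 ]
```

Emit:
{"api": "drive_tool", "payload": {"angular": [[0,0.01,0],[0,0,0],[0,0,0],[0,0,0],[0,0,0],[0,0,0],[0,0,0.06],[0,0,0.12],[0,0,0.12],[0,0,0.12],[0,0,0.12],[0,0,0.12],[0,0,0.12],[0,0,0.12],[0,0,0.12],[0,0,0.12],[0,0,0.06],[0,0,0],[0,0,0]], "delta_pos": [[0.45,0,0.45],[0,0,0],[0,0,0],[0,0,0],[0,0,0],[0,0,0],[0,0,0],[0,0,0],[0,0,0],[0,0,0],[0,0,0],[0,0,0],[0,0,0],[0,0,0],[0,0,0],[0,0,0],[0,0,0],[0,0,0],[0,0,0]], "gripper": [8,8,0,0,0,0,0,0,0,0,0,0,0,0,0,0,0,0,0]}}

```text
time_s: 22.2
tool_pos: [0.4772, -0.1675, 0.0692]
tool_rot: [180.0, -0.0, 103.3]
force: [0.1, 1.3, 0.2]
grip_width: 0.0634
grasp_force: 15.0
```

```bash
python3 g.py .4768 -.168 .069 180 0 1
python3 - <<'E'
from h import *
p=eyes.read_camera("side");save(p,"turn.png",(230,120,390,240),4)
E
```

```text
rot [ 0.    -0.001  1.786] shift [-0.039  0.048  0.017] t 22.2 q [-20.426  11.374  40.276 115.414  -8.861  56.154  37.583]
```

View pics/turn.png

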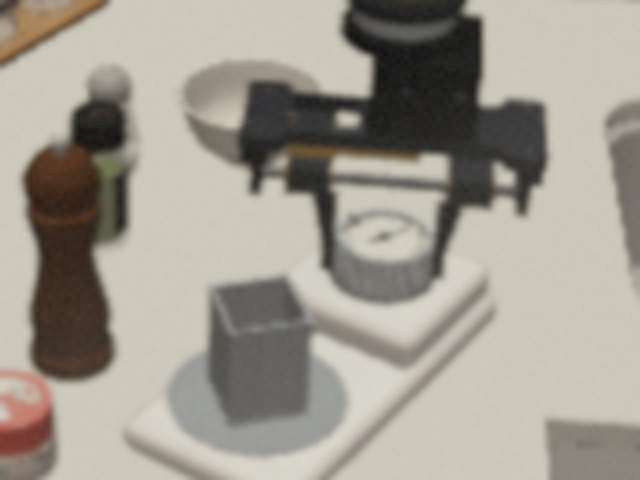

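The ring is following the gripper, with the zero arrow now at the far side (crop (350,222)). The tin is undisturbed.

Emit:
{"api": "drive_tool", "payload": {"angular": [[0,0,0.06],[0,0,0.12],[0,0,0.12],[0,0,0.12],[0,0,0.12],[0,0,0.12],[0,0,0.12],[0,0,0.12],[0,0,0.12],[0,0,0.12],[0,0,0.12],[0,0,0.12],[0,0,0.12],[0,0,0.12],[0,0,0.1],[0,0,0.04],[0,0,0],[0,0,0],[0,0,0]], "delta_pos": [[0,0,0],[0,0,0],[0,0,0],[0,0,0],[0,0,0],[0,0,0],[0,0,0],[0,0,0],[0,0,0],[0,0,0],[0,0,0],[0,0,0],[0,0,0],[0,0,0],[0,0,0],[0,0,0],[0,0,0],[0,0,0],[0,0,0]], "gripper": [0,0,0,0,0,0,0,0,0,0,0,0,0,0,0,0,0,0,0]}}

```text
time_s: 24.15
tool_pos: [0.4771, -0.1675, 0.0692]
tool_rot: [-180.0, -0.0, 2.5]
force: [-0.5, 4.8, 4.5]
grip_width: 0.0641
grasp_force: 15.0
```

```bash
cat > dial.py <<'E'
from h import *
# unwrap dial face in each view: darkness by radius band and clockwise angle from scale +x (yaw -15.4)
yaw=np.radians(-15.4);C=np.array([.4768,-.168])
def prof(p,r,z,c=C):
    a=np.radians(np.arange(-180,180,1.0));w=yaw-a
    out=[]
    for rr in r:
        X=np.c_[c[0]+rr*np.cos(w),c[1]+rr*np.sin(w),np.full(len(a),z)]
        uv=proj(p,X).astype(np.float32)
        out.append(cv2.remap(cv2.cvtColor(p["pixels"],cv2.COLOR_RGB2GRAY),uv[:,0].reshape(1,-1),uv[:,1].reshape(1,-1),cv2.INTER_CUBIC)[0])
    return np.mean(out,0)
def ang(P): w=yaw-np.arctan2(P[1]-C[1],P[0]-C[0]);return (np.degrees(w)+180)%360-180
if __name__=="__main__":
    np.set_printoptions(precision=1,suppress=True,linewidth=200)
    print(telemetry.get_obs()["tool_rot"])
    for n in("top","side"):
        p=eyes.read_camera(n)
        for t in("zero_mark","pointer_tip"): print(n,t,[(d["centre"],d["p"],ang(at(p,d["centre"],.065))) for d in models.search_frame(p,t)[:2]])
        for r in([.012,.014,.016,.018],[.022,.024,.026]):
            f=prof(p,r,.065);k=np.argsort(f)[:10];print(n,r[0],sorted(k-180),f[k].min(),np.median(f))
E
python3 dial.py
```

```text
[-180.    -0.     2.5]
top zero_mark []
top pointer_tip []
top 0.012 [np.int64(-74), np.int64(-73), np.int64(-72), np.int64(-71), np.int64(-70), np.int64(-69), np.int64(-48), np.int64(-47), np.int64(-46), np.int64(-45)] 16.5 85.875
top 0.022 [np.int64(-134), np.int64(-133), np.int64(-132), np.int64(-131), np.int64(-130), np.int64(-129), np.int64(-128), np.int64(-127), np.int64(-126), np.int64(-125)] 15.333333333333334 87.83333333333334
side zero_mark [([328.5, 186.6], 0.61, np.float64(-148.09833375581402))]
side pointer_tip [([220.5, 260.3], 0.64, np.float64(-86.07585076927587)), ([246.2, 188.5], 0.59, np.float64(-44.18733595745715))]
side 0.012 [np.int64(10), np.int64(13), np.int64(27), np.int64(28), np.int64(29), np.int64(30), np.int64(31), np.int64(84), np.int64(85), np.int64(86)] 47.25 53.5
side 0.022 [np.int64(56), np.int64(57), np.int64(58), np.int64(59), np.int64(60), np.int64(61), np.int64(62), np.int64(77), np.int64(78), np.int64(79)] 44.0 67.5
```

Emit:
{"api": "drive_tool", "payload": {"angular": [[0,0,0],[0,0,0],[0,0,0],[0,0,0],[0,0,0],[0,0,0],[0,0,0],[0,0,0],[0,0,0],[0,0,0],[0,0,0],[0,0,0],[0,0,0],[0,0,0]], "delta_pos": [[0,0,0],[0,0,0],[0,0,0],[0,0,-2],[0,0,-4],[0,0,-4],[0,0,-4],[0.5,-2,0],[0.8,-4,0],[0.8,-4,0],[0.8,-4,0],[0,0,0],[0,0,0],[0,0,0]], "gripper": [8,8,8,8,8,8,8,8,8,8,8,8,8,8]}}

```text
time_s: 25.85
tool_pos: [0.5001, -0.0286, 0.209]
tool_rot: [179.9, -0.0, 2.3]
force: [-0.3, -0.4, 0.2]
grip_width: 0.08
grasp_force: 0.0
```

```bash
python3 dial.py
```

```text
[179.9  -0.    2.3]
top zero_mark [([327.2, 219.8], 0.86, np.float64(-37.418059386257454)), ([205.7, 164.2], 0.69, np.float64(-78.8350571154612))]
top pointer_tip []
top 0.012 [np.int64(105), np.int64(106), np.int64(107), np.int64(108), np.int64(109), np.int64(110), np.int64(111), np.int64(112), np.int64(113), np.int64(114)] 160.25 227.0
top 0.022 [np.int64(-108), np.int64(-107), np.int64(-106), np.int64(-101), np.int64(-100), np.int64(107), np.int64(108), np.int64(109), np.int64(110), np.int64(111)] 100.33333333333333 213.83333333333331
side zero_mark [([326.6, 185.6], 0.56, np.float64(-137.88197066127302))]
side pointer_tip []
side 0.012 [np.int64(-114), np.int64(-113), np.int64(-112), np.int64(-111), np.int64(-110), np.int64(-109), np.int64(-108), np.int64(-107), np.int64(-106), np.int64(-104)] 134.25 175.5
side 0.022 [np.int64(-60), np.int64(-59), np.int64(-58), np.int64(-57), np.int64(-56), np.int64(-55), np.int64(-54), np.int64(-53), np.int64(-52), np.int64(-51)] 111.66666666666667 149.66666666666666
```

Run:
```python
from dial import *
p=eyes.read_camera("top")
for r in(.012,.015,.018,.020,.022,.024,.026,.028):
    f=prof(p,[r],.065)[180+70:180+150];w=np.clip(np.median(f)-f-15,0,None);w*=abs(np.arange(70,150)-110)<20;print(r,(w*np.arange(70,150)).sum()/w.sum(),w.max())
a=eyes.read_camera("side")
A=cv2.resize(a["pixels"][160:250,250:370],(400,300),interpolation=cv2.INTER_CUBIC)
B=cv2.resize(p["pixels"][206:239,307:351],(400,300),interpolation=cv2.INTER_CUBIC)
cv2.imwrite("pics/final.png",np.hstack([A,B])[...,::-1])
```

```text
0.012 109.82981620149762 56.5
0.015 110.27505330490405 47.0
0.018 109.09584664536742 40.0
0.02 109.75550660792952 58.0
0.022 108.5355871886121 70.0
0.024 108.49794238683127 87.0
0.026 107.78502718527812 131.5
0.028 106.62147505422993 99.0
```

View pics/final.png

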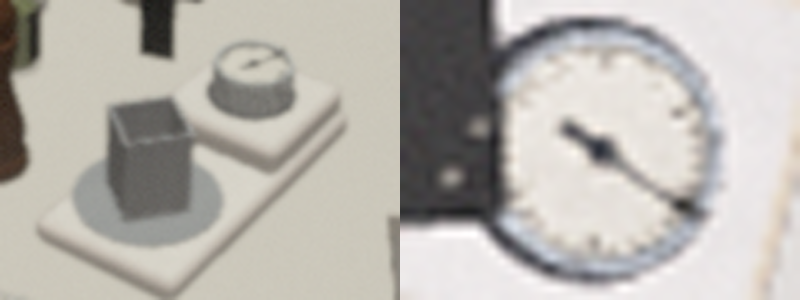

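The final crop shows the needle running onto the zero arrow at (690,205) to within about 2°, against a tolerance of 6°. The tin stands centred on the pan and the gripper is clear of everything.

```bash
python3 -c "
from cell import env;print(env.sign_off())"
```

```text
the job is handed in; nothing more can be done
None
```

I handed the job in at about 26 s of the 72 s. The tin was stood upright on the worktop and released, then regrasped and set in the middle of the pan. The tare ring is turned clockwise until its zero mark lies under the pointer, to within about 2° (half a division is 6°), and no other object appeared moved in the pictures I checked.

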